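# Set out the cookie-decorating caddies

## Robot

A 6-joint arm with a two-finger parallel gripper is mounted at the origin on the work surface. World frame = base frame: x ahead of the robot, y to its left, z up, the work surface at z = 0. Lengths are in m, angles in degrees, forces in N, time in s.
With the tool pointing down it reaches from about 0.25 to 0.8 m from the base axis. Payload 8.5 kg.
Tool frame: the origin (TCP) lies between the finger pads; the fingertips stand 11 mm ahead of it and the grasp point (between the pads) lies 8 mm behind it; z points along the fingers, y is the line along which they close (so a half turn about z gives the same grasp; the last joint's range is limited). The gripper opens to 85 mm and grips with 20 to 120 N. Pads are 22 mm wide; open, the fingers measure 114 mm over their backs; the gripper's body (76 mm by 85 mm) begins 54 mm behind the grasp point. The pads swing forward as they close: fully open they stand 13 mm farther back than shut.
Start: joints at [70.932, 13.648, -0.773, 75.585, 0, 90], TCP at [0.171, 0.496, 0.242] pointing down, gripper open.
Joint ranges: [-152.45, 152.45], [-59.26, 108.67], [-65.41, 83.53], [-104.44, 129.93], [-82.83, 76.93], [-180, 180]. Speed limits (degrees/s): [127.2, 127.2, 159.86, 180, 180, 180].

## Interface

Orientations are given as a 3x3 rotation matrix whose columns are the frame's x, y, z axes.
In Python, from workcell import bot, viewer, sign_off gives the robot as it stands.
- The arm moves only by the tool move_arm, never from a script. Its argument "motion" is text: rows parted by semicolons, each of 7 numbers parted by spaces: the shift along the world's x, y, z as a fraction of full scale, then the turn, a rotation vector about the world's x, y, z as a fraction of full scale, then the opening, from -1 (shut) to 1 (fully open). In form: x y z rx ry rz gripper; .... A call has 1 to 20 rows; each row shifts and turns the commanded pose from where the row before left it; what a row does not reach is not made up. Full scale, the value 1, is 300 mm for a shift and 90 degrees for a turn. A row lasts 1/12 s, in which the tool goes at most 41.7 mm and 7.16 degrees, less where a joint would pass 70% of its speed; a pose out of reach is approached as far as the arm can. A call with a number of a shift or a turn outside -1 to 1 is refused whole. A call with a gripper value outside its range is refused whole. The fingers move at their own pace and stop on an object; "newtons" is the grip in N (left out, the last holds). Time passes only in rows, so rows that do not move let the fingers close. It gives the time, the measured TCP pose, the force, the opening and the grip force at its end, in the units of the state.
- bot.get_state(): the state, without advancing time (a new reading comes with each control period).
- viewer.capture(name): name is "side" or "top" or "wrist"; returns (picture, depth): 480x640x3 uint8, blue, green, red; 480x640 float32, m along the optical axis (not along the pixel's ray), 0 where there is no reading.
- viewer.camera_params(name): a dict with "vfov" (degrees; the focal length in pixels is half the picture's height over the tangent of half this angle, whatever the lens; pixels are square), "cx", "cy" (the principal point, pixels), "R" (3x3) and "t" (3): a world point X has camera coordinates R X + t. Camera axes: x right, y down, z forward; pixel columns grow to the right and rows downward; lengths in m; the calibration is good to about 2 mm. A picture is of the moment at which its call begins: read the wrist's pose just before it. camera_params takes no time and is no camera call; for the wrist camera it gives the pose at the moment of the call.
- sign_off(): hands the job in; it is judged then, once.
The state is a dict: "clock": time; "joints": joint angles; "joint_vel": joint speeds; "tau": joint torques, N m; "tcp_pos": TCP position; "ee_rot": TCP orientation; "wrist_force": force on the tool from outside, world axes, zero at the start; "ft_torque": the same for the moment, N m; "gripper_width": opening from 0.0 (shut) to 1.0 (fully open); "gripper_force": force on a finger pad.
Only numpy, scipy, OpenCV 4.12 (cv2) and the standard library are available. Lean on these libraries where they do the work, as an engineer would, in place of code of your own. Each camera call takes 0.05 s, during which the arm holds its last target. There are 200 camera calls.

## Task

Get the cookie-decorating things ready: take every caddy that hangs on the hook-rail stand up and off its hook and stand it upright inside the wooden tray, without tipping or dropping it. Once they are all in, slide the loaded tray along the table, not lifting it, to the middle of the blue place mat, the long side of the tray along the long side of the mat. Leave the other things on the table where they are.

Things in the scene. Friction and masses are not known exactly. Their poses are not given: they have to be found in the camera images.
- caddy_a_center (a point): Centre (half-way up) of a white steel box caddy that holds birthday candles (fixed inside, below the rim), 56 mm deep (x) by 52 mm wide (y) by 100 mm high, walls 3 mm, open top, 130 g nominal. Its z axis points up out of its mouth; x points to its back wall. The back wall has a slot 18 mm wide, from 8 mm to 40 mm below the rim, by which it hangs on a hook of the stand. It may be absent.
- caddy_b_center (a point): Centre (half-way up) of a white steel box caddy that holds cake-pop sticks (fixed inside, below the rim), 56 mm deep (x) by 52 mm wide (y) by 100 mm high, walls 3 mm, open top, 130 g nominal. Its z axis points up out of its mouth; x points to its back wall. The back wall has a slot 18 mm wide, from 8 mm to 40 mm below the rim, by which it hangs on a hook of the stand. It may be absent.
- caddy_c_center (a point): Centre (half-way up) of a white steel box caddy that holds steel piping nozzles (fixed inside, below the rim), 56 mm deep (x) by 52 mm wide (y) by 70 mm high, walls 3 mm, open top, 130 g nominal. Its z axis points up out of its mouth; x points to its back wall. The back wall has a slot 18 mm wide, from 8 mm to 40 mm below the rim, by which it hangs on a hook of the stand. It may be absent.
- caddy_d_center (a point): Centre (half-way up) of a white steel box caddy that holds little cookie cutters (fixed inside, below the rim), 56 mm deep (x) by 52 mm wide (y) by 70 mm high, walls 3 mm, open top, 130 g nominal. Its z axis points up out of its mouth; x points to its back wall. The back wall has a slot 18 mm wide, from 8 mm to 40 mm below the rim, by which it hangs on a hook of the stand. It may be absent.
- stand: Fixed hook-rail stand: oak foot 110 x 340 x 14 mm, two posts 190 mm high, and between them two flat white steel rails 20 mm high and 4 mm thick, centred 175 and 128 mm above the table. Origin: centre of the foot's underside; the rails' front faces lie in its plane x = 0; z up; -x points out of the front, roughly at the robot. Four hooks on the front at y = -129, -43, 43, 129 mm.
- hook_0 (a point): Upturned 6 mm wire hook on the stand: this point is on the wire's centre line at the upper rail's face, 175 mm up. It runs 10 mm out (stand -x), then 10 mm up. A caddy hangs by its slot's upper edge on the wire, back to the rails, perhaps leaning a little. Raise it 12 to 24 mm to clear the tip, then draw it 20 mm or more straight out; above 26 mm the slot's lower edge catches.
- hook_1 (a point): Upturned 6 mm wire hook on the stand: this point is on the wire's centre line at the upper rail's face, 175 mm up. It runs 10 mm out (stand -x), then 10 mm up. Like the first hook.
- hook_2 (a point): Upturned 6 mm wire hook on the stand: this point is on the wire's centre line at the upper rail's face, 175 mm up. It runs 10 mm out (stand -x), then 10 mm up. Like the first hook.
- hook_3 (a point): Upturned 6 mm wire hook on the stand: this point is on the wire's centre line at the upper rail's face, 175 mm up. It runs 10 mm out (stand -x), then 10 mm up. Like the first hook.
- tray: Loose dark wooden serving tray 240 (x) by 190 (y) mm, 28 mm high over its rim, rim 8 mm thick with upright outer sides from 2 to 28 mm above the table, on 3 mm rubber feet, about 0.55 kg; inside floor 8 mm above the table, 224 x 174 mm. Origin: centre of its underside on the table; z up.
- mat: Flat blue place mat 340 (x) by 260 (y) mm lying on the table, 1 mm thick, fixed, no obstacle to sliding. Origin: its centre.
- bowl: Clear glass mixing bowl, 224 mm across, 105 mm high. Loose, to be left alone. Origin: centre of its underside.
- salt: Salt canister, 80 mm across, 130 mm high. Loose, to be left alone. Origin: centre of its underside.
- cups: Two nested steel measuring cups, 72 mm across, 46 mm high, handle reaching 109 mm along its x. Loose, to be left alone. Origin: centre of its underside.
- butter: Foil-wrapped block of butter, 65 x 100 x 36 mm. Loose, to be left alone. Origin: centre of its underside.
- mug: White mug, 80 mm across, 90 mm high, handle at its +y. Loose, to be left alone. Origin: centre of its underside.
Mind the look-alikes: they are no part of the job. What is shaped like the part that bears caddy_d_center but purple or red is not meant.

How it is judged:
By the outcome, as a careful person would: the job done as asked, in the order asked, and still so for the second after the job is handed in, with the robot touching nothing.
Of caddy_a, caddy_b, caddy_c, caddy_d only 3 to 4 are there at a start; the rules pass over those that are not, and their reading is None.
At some moment in a run one of tray may be knocked a few centimetres aside while the robot is not near it.
It also fails if it takes over 210 s, if anything falls off the work surface, if the arm or the gripper's body presses on something with over 40 N, if the wrist force passes 120 N, or if a joint passes its speed limit or range.

## Working session

There is one attempt and no reset: what is moved stays moved. The work goes in short steps, Python scripts to look and compute and a tool call to move; the robot and the scene stay as the last step left them, time stands still between calls to the robot, and variables do not carry over. Pictures are saved under pics/ and viewed, at most 14 in all, crops included, and the job is handed in when it is done.

Besides the shell and the picture viewer there is one more tool, called after "Request:" by a JSON object that holds its "method" and its "body", one argument or row to a line. move_arm: Moves the arm, as the interface text tells. Shift numbers are shares of 300 mm and turn numbers shares of 90 degrees, none past 1 either way. Its arguments: {"type":"object","properties":{"motion":{"type":"string"},"newtons":{"type":"number"}},"required":["motion"]}

```bash
mkdir -p pics
cat > h.py <<'E'
import numpy as np, cv2
from workcell import bot, viewer, sign_off
def snap(n):
    P=viewer.camera_params(n); im,d=viewer.capture(n); return im,d,P
def cloud(d,P):
    f=240/np.tan(np.radians(P['vfov'])/2); v,u=np.mgrid[:480,:640]
    c=np.dstack([(u-P['cx'])/f*d,(v-P['cy'])/f*d,d])
    X=(c-np.array(P['t']))@np.array(P['R'])
    X[d==0]=np.nan; return X
E
python3 - <<'E'
from h import *
for n in('top','side'):
    im,d,P=snap(n); cv2.imwrite(f'pics/{n}0.png',im); np.savez(f'{n}0.npz',im=im,X=cloud(d,P))
    print(n,P['vfov'],P['cx'],P['cy'],np.round(P['R'],3).tolist(),np.round(P['t'],3))
s=bot.get_state();print(s['tcp_pos'],np.round(s['ee_rot'],2).tolist(),s['clock'])
E
```

```text
top 43.72931111586266 323.35446046143846 240.44714955271974 [[-0.001, -1.0, 0.001], [-0.993, 0.001, -0.118], [0.118, -0.001, -0.993]] [0.074 0.558 1.304]
side 51.23165854182571 312.63973843803177 256.4688207913138 [[0.674, -0.738, -0.016], [-0.432, -0.378, -0.819], [0.599, 0.559, -0.574]] [-0.319  0.335  0.904]
[0.17138674 0.49585145 0.24174147] [[-0.95, 0.33, -0.0], [0.33, 0.95, -0.0], [-0.0, -0.0, -1.0]] 0.1
```

View pics/top0.png

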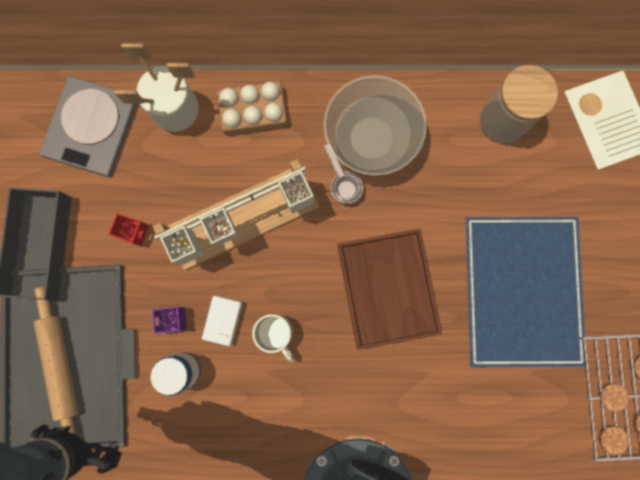

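View pics/side0.png

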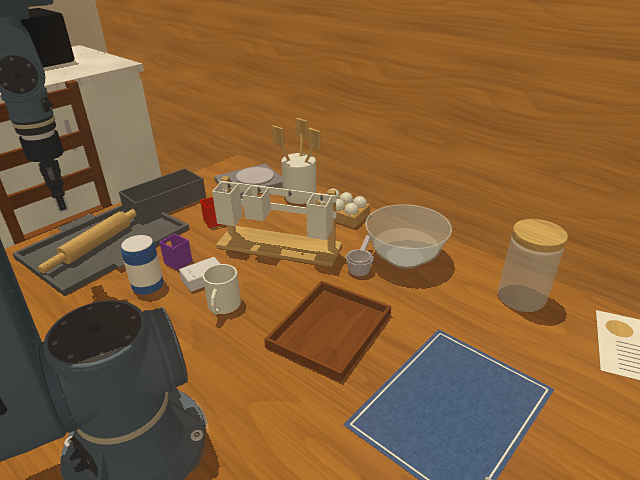

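Top view: three white caddies hang at (178,245), (217,226) and (296,187), and the third hook at about (255,210) is empty. The red (128,229) and purple (170,320) boxes on the table are look-alikes and don't count. The tray is at (390,290) and the mat at (525,291). The side view agrees: two tall caddies (228,203 and 320,215) and one short (256,203).

Run:
```python
from h import *
z=np.load('top0.npz'); im,X=z['im'],z['X']
hsv=cv2.cvtColor(im,cv2.COLOR_BGR2HSV)
def rect(m,name):
    m=cv2.morphologyEx(m.astype(np.uint8),cv2.MORPH_OPEN,np.ones((3,3)))
    n,l,st,_=cv2.connectedComponentsWithStats(m)
    i=1+np.argmax(st[1:,4]); p=X[l==i][:,:2]; p=p[~np.isnan(p).any(1)]
    r=cv2.minAreaRect((p*1000).astype(np.float32)); print(name,np.round(r[0],1),np.round(r[1],1),round(r[2],2),len(p)); return r
rect((hsv[...,0]>100)&(hsv[...,0]<120)&(hsv[...,1]>80)&(np.mgrid[:480,:640][1]>440),'mat')
v,u=np.mgrid[:480,:640]
tr=(u>325)&(u<450)&(v>215)&(v<360)
rect(tr&(X[...,2]>0.018),'trayrim')
rect(tr&(X[...,2]>0.005),'tray')
st=(u>150)&(u<325)&(v>155)&(v<275)
w=st&(X[...,2]>0.165)
r=rect(w,'all stand top')
rz=st&(X[...,2]>0.005)&(X[...,2]<0.03); rect(rz,'foot')
big=cv2.resize(im[150:280,145:335],None,fx=4,fy=4,interpolation=cv2.INTER_CUBIC); cv2.imwrite('pics/crop0.png',big)
for nm,(a,b) in dict(L=(178,245),M=(217,226),R=(296,187),post1=(158,230),post2=(297,166)).items():
    q=X[b-18:b+18,a-18:a+18].reshape(-1,3); q=q[q[:,2]>.165]
    print(nm,np.round(q.mean(0),3),'zmax',np.nanpercentile(q[:,2],[50,90,98]).round(3))
    # others
for nm,(a,b,h) in dict(salt=(172,375,0),cups=(347,188,0),mug=(272,334,0),butter=(223,321,0),purple=(170,320,0),bowl=(375,125,0)).items(): print(nm,X[b,a].round(3))
```

```text
mat [ 447.2 -384.1] [305.2 226.8] 0.76 8361
trayrim [ 457.7 -104.7] [240.2 125.4] 10.55 818
tray [451.9 -72.9] [240.4 190.7] 10.41 2534
all stand top [622.3 263.3] [ 55.5 325.7] 30.16 1073
foot [602.3 252. ] [ 80.5 338.7] 25.33 2820
L [0.539 0.368 0.179] zmax [0.181 0.187 0.189]
M [0.575 0.289 0.18 ] zmax [0.182 0.186 0.188]
R [0.654 0.131 0.18 ] zmax [0.182 0.186 0.188]
post1 [0.555 0.39  0.183] zmax [0.185 0.189 0.192]
post2 [0.678 0.133 0.183] zmax [0.185 0.189 0.192]
salt [0.273 0.379 0.131]
cups [0.681 0.019 0.012]
mug [0.35  0.188 0.008]
butter [0.38  0.294 0.036]
purple [0.382 0.417 0.011]
bowl [ 0.833 -0.048  0.004]
```

View pics/crop0.png

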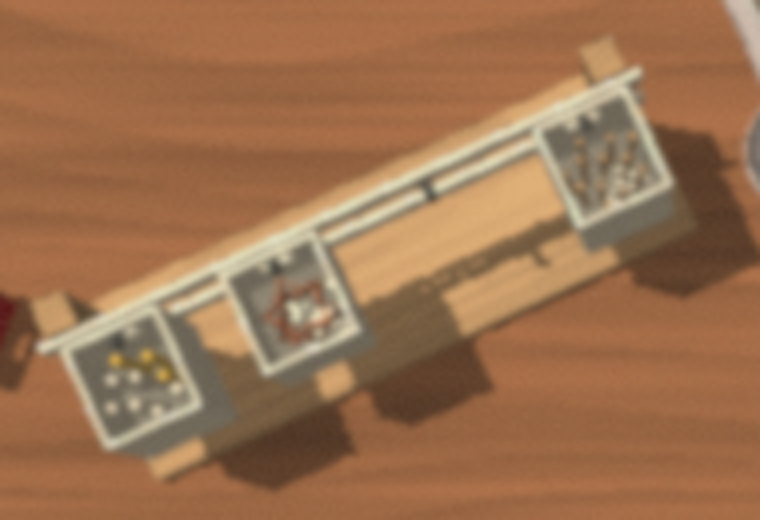

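The crop confirms three white caddies on the hooks. They hold cutlery-like contents: candles at (130,380), cookie cutters at (295,305, short) and sticks at (605,160). The third hook (430,190) is empty. Next I work out the stand frame and the grasp moves.

Run:
```python
from h import *
z=np.load('top0.npz'); im,X=z['im'],z['X']
v,u=np.mgrid[:480,:640]
st=(u>140)&(u<335)&(v>150)&(v<280)
p=X[st&(X[...,2]>.176)]
# rail: robust line fit on the back edge strip
th=np.radians(25.4)
for _ in range(3):
    ex=np.array([np.cos(th),np.sin(th)]); ey=np.array([-ex[1],ex[0]])
    a=p[:,:2]@ex; b=p[:,:2]@ey
    h,e=np.histogram(a,np.arange(a.min(),a.max(),.003)); k=e[np.argmax(h)]+.0015
    s=abs(a-k)<.006; f=np.polyfit(b[s],a[s],1); th-=np.arctan(f[0])
print('yaw',np.degrees(th),'rail x',k)
print('rail extent',np.percentile(b[s],[1,99]))
mid=np.mean(np.percentile(b[s],[0.5,99.5]))
for nm,g in dict(L=.129,M=.043,R=-.129).items():
    # front part of rims
    q=(a<k-.012)&(a>k-.075)&(abs(b-mid-g)<.04)
    c=(np.percentile(b[q],2)+np.percentile(b[q],98))/2; fr=np.percentile(a[q],3)
    w=np.ptp(np.percentile(b[q],[2,98])); cx=fr+.028
    print(nm,'y rel',c-mid,'w',w,'front rel',fr-k,'world',(cx*ex+c*ey).round(4),'zmax',np.percentile(p[q][:,2],95))
```

```text
yaw 25.501497502960493 rail x 0.6672793895807757
rail extent [-0.19047816  0.12807486]
L y rel 0.12880252264130193 w 0.0524340577674549 front rel -0.057810481014164194 world [0.5334 0.3624] zmax 0.18613902647777059
M y rel 0.04298964460401346 w 0.05178736629646273 front rel -0.05761051527476013 world [0.5705 0.285 ] zmax 0.18704688816025117
R y rel -0.12867915922772422 w 0.051377517960640134 front rel -0.05788896394957299 world [0.6442 0.13  ] zmax 0.18697648488926583
```

Request:
{"method": "move_arm", "body": {
  "motion": "0.083 -0.044 0 0 0 0.031 0.65; 0.083 -0.044 0 0 0 0.031 0.65; 0.083 -0.044 0 0 0 0.031 0.65; 0.083 -0.044 0 0 0 0.031 0.65; 0.083 -0.044 0 0 0 0.031 0.65; 0.083 -0.044 0 0 0 0.031 0.65; 0.083 -0.044 0 0 0 0.031 0.65; 0.083 -0.044 0 0 0 0.031 0.65; 0.083 -0.044 0 0 0 0.031 0.65; 0.083 -0.044 0 0 0 0.031 0.65; 0.083 -0.044 0 0 0 0.031 0.65; 0.083 -0.044 0 0 0 0.031 0.65; 0.083 -0.044 0 0 0 0.031 0.65; 0.083 -0.044 0 0 0 0.031 0.65; 0.083 -0.044 0 0 0 0.031 0.65; 0.083 -0.044 0 0 0 0.031 0.65; 0 0 0 0 0 0 0.65; 0 0 0 0 0 0 0.65",
  "newtons": 40
}}

```text
clock: 1.6
tcp_pos: [0.5706, 0.284, 0.2412]
ee_rot: [[-0.903, -0.429, -0.001], [-0.429, 0.903, -0.001], [0.002, -0.0, -1.0]]
wrist_force: [0.2, -0.0, -0.6]
gripper_width: 0.827
gripper_force: 0.0
```

Run:
```python
from h import *
im,d,P=snap('wrist'); cv2.imwrite('pics/w1.png',im); X=cloud(d,P)
ex=np.array([.9026,.4305]);ey=np.array([-.4305,.9026])
p=X[(X[...,2]>.176)&(X[...,2]<.2)]
a=p[:,:2]@ex;b=p[:,:2]@ey; c0=np.array([.5705,.285]); q=(abs(b-c0@ey)<.036)&(a<c0@ex+.016)&(a>c0@ex-.05)
print(q.sum(),np.percentile(b[q],[2,98])-c0@ey,np.percentile(a[q],[2])-c0@ex,np.percentile(p[q][:,2],95))
```

```text
1475 [-0.02603978  0.02531228] [-0.02712174] 0.18621570997023293
```

View pics/w1.png

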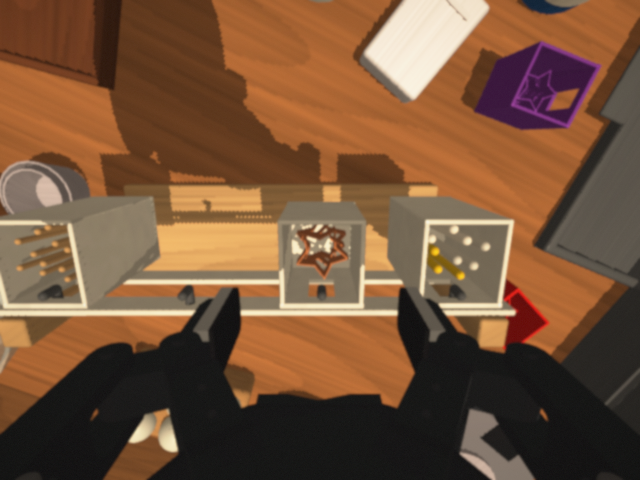

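The wrist view shows the short cutter caddy (321,255) centred between the fingers at (220,320) and (420,320), with clear gaps to its neighbours. I'll go down and grip.

Request:
{"method": "move_arm", "body": {
  "motion": "0 0.001 -0.028 0 0 0 0.65; 0 0 -0.028 0 0 0 0.65; 0 0 -0.028 0 0 0 0.65; 0 0 -0.028 0 0 0 0.65; 0 0 -0.028 0 0 0 0.65; 0 0 -0.028 0 0 0 0.65; 0 0 -0.028 0 0 0 0.65; 0 0 -0.028 0 0 0 0.65; 0 0 -0.028 0 0 0 0.65; 0 0 -0.028 0 0 0 0.65; 0 0 0 0 0 0 0.5; 0 0 0 0 0 0 0.3; 0 0 0 0 0 0 0.1; 0 0 0 0 0 0 0; 0 0 0 0 0 0 0; 0 0 0 0 0 0 0; 0 0 0 0 0 0 0",
  "newtons": 40
}}

```text
clock: 3.07
tcp_pos: [0.5699, 0.2852, 0.1585]
ee_rot: [[-0.902, -0.432, 0.0], [-0.432, 0.902, -0.0], [-0.0, -0.0, -1.0]]
wrist_force: [-1.4, -0.7, -0.4]
gripper_width: 0.605
gripper_force: 44.8
```

Request:
{"method": "move_arm", "body": {
  "motion": "0 0 0.012 0 0 0 0; 0 0 0.012 0 0 0 0; 0 0 0.012 0 0 0 0; 0 0 0.012 0 0 0 0; 0 0 0.012 0 0 0 0; 0 0 0 0 0 0 0; -0.0181 -0.0086 0 0 0 0 0; -0.0181 -0.0086 0 0 0 0 0; -0.0181 -0.0086 0 0 0 0 0; -0.0181 -0.0086 0 0 0 0 0; -0.0181 -0.0086 0 0 0 0 0; -0.0181 -0.0086 0 0 0 0 0; -0.0181 -0.0086 0 0 0 0 0; -0.0181 -0.0086 0 0 0 0 0; -0.0181 -0.0086 0 0 0 0 0; -0.0181 -0.0086 0 0 0 0 0; 0 0 0.03 0 0 0 0; 0 0 0.05 0 0 0 0; 0 0 0.05 0 0 0 0; 0 0 0.03 0 0 0 0"
}}

```text
clock: 4.73
tcp_pos: [0.5162, 0.2597, 0.2265]
ee_rot: [[-0.902, -0.432, 0.002], [-0.432, 0.902, 0.001], [-0.002, -0.0, -1.0]]
wrist_force: [0.8, -0.3, -1.6]
gripper_width: 0.603
gripper_force: 44.8
```

```bash
cat >> h.py <<'E'
def tray(X=None):
    if X is None:
        im,d,P=snap('top'); X=cloud(d,P)
    m=(X[...,2]>.006)&(X[...,2]<.034)&(X[...,0]>.28)&(X[...,0]<.62)&(X[...,1]<.07)&(X[...,1]>-.6)
    m=cv2.morphologyEx(m.astype(np.uint8),cv2.MORPH_OPEN,np.ones((3,3)))
    n,l,st,_=cv2.connectedComponentsWithStats(m); i=1+np.argmax(st[1:,4])
    r=cv2.minAreaRect((X[l==i][:,:2]).astype(np.float32)*1000); (w,h),a=r[1],r[2]
    if w<h: a-=90
    if a<-90: a+=180
    print('tray',np.round(r[0],1),np.round(r[1],1),'yaw',round(a,2))
    return np.array(r[0])/1000,np.radians(a)
def slot(x,y,T):
    c,a=T; return c+np.array([np.cos(a)*x-np.sin(a)*y,np.sin(a)*x+np.cos(a)*y])
E
python3 - <<'E'
from h import *
T=tray(); t=bot.get_state()['tcp_pos'][:2]
for x in(.07,0,-.07): g=slot(x,-.045,T); print(x,g.round(4),'units',((g-t)/.3).round(4))
im,d,P=snap('side'); cv2.imwrite('pics/s1.png',im[120:360,140:420].repeat(2,0).repeat(2,1))
E
```

```text
tray [466.9 -61. ] [207.4 173. ] yaw 10.41
0.07 [ 0.5439 -0.0926] units [ 0.0906 -1.1754]
0 [ 0.475  -0.1052] units [-0.1389 -1.2176]
-0.07 [ 0.4062 -0.1179] units [-0.3684 -1.2597]
```

View pics/s1.png

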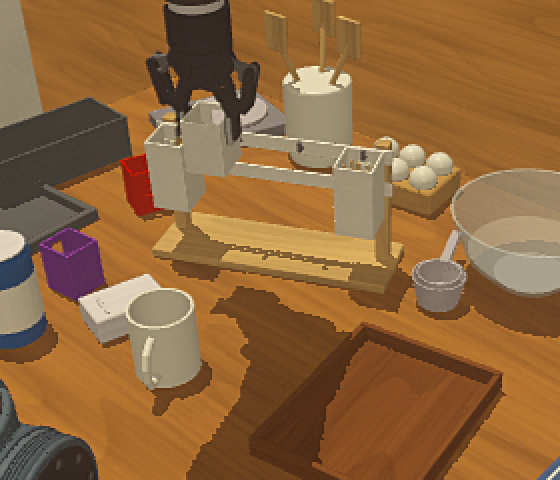

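The caddy is off the hook, upright in the fingers at crop pixel (205,145). The tray's visible edges match the first measurement; part of it is hidden by the arm, so I keep the earlier full fit (0.452, -0.073, 10.4°).

Request:
{"method": "move_arm", "body": {
  "motion": "0.002 -0.03 0 0 0 -0.0084 0; 0.002 -0.05 0 0 0 -0.0084 0; 0.002 -0.0676 0 0 0 -0.0084 0; 0.002 -0.0676 0 0 0 -0.0084 0; 0.002 -0.0676 0 0 0 -0.0084 0; 0.002 -0.0676 0 0 0 -0.0084 0; 0.002 -0.0676 0 0 0 -0.0084 0; 0.002 -0.0676 0 0 0 -0.0084 0; 0.002 -0.0676 0 0 0 -0.0084 0; 0.002 -0.0676 0 0 0 -0.0084 0; 0.002 -0.0676 0 0 0 -0.0084 0; 0.002 -0.0676 0 0 0 -0.0084 0; 0.002 -0.0676 0 0 0 -0.0084 0; 0.002 -0.0676 0 0 0 -0.0084 0; 0.002 -0.0676 0 0 0 -0.0084 0; 0.002 -0.0676 0 0 0 -0.0084 0; 0.002 -0.0676 0 0 0 -0.0084 0; 0.003 -0.06 0 0 0 -0.0084 0; 0.003 -0.04 0 0 0 -0.0084 0; 0.003 -0.02 0 0 0 -0.0084 0"
}}

```text
clock: 6.5
tcp_pos: [0.5276, -0.1069, 0.2236]
ee_rot: [[-0.984, -0.178, -0.001], [-0.178, 0.984, -0.0], [0.001, -0.0, -1.0]]
wrist_force: [0.8, -0.0, -0.7]
gripper_width: 0.608
gripper_force: 44.8
```

```bash
cat >> h.py <<'E'
def tray2(cams=('top','wrist'),c0=(.452,-.073),R=.2):
    "tray rectangle from depth points between table and rim top, cams merged"
    pts=[]
    for n in cams:
        im,d,P=snap(n); X=cloud(d,P)
        m=(X[...,2]>.013)&(X[...,2]<.034)&(np.hypot(X[...,0]-c0[0],X[...,1]-c0[1])<R)
        m=cv2.morphologyEx(m.astype(np.uint8),cv2.MORPH_OPEN,np.ones((2,2)))>0
        pts.append(X[m][:,:2])
    p=np.vstack(pts); r=cv2.minAreaRect(p.astype(np.float32)*1000); (w,h),a=r[1],r[2]
    if w<h: a-=90
    if a<-90: a+=180
    print('tray',np.round(r[0],1),np.round(r[1],1),'yaw',round(a,2),[len(q) for q in pts])
    return np.array(r[0])/1000,np.radians(a)
E
python3 - <<'E'
from h import *
T=tray2(); t=bot.get_state()['tcp_pos'][:2]
for x in(.07,0,-.07): g=slot(x,-.045,T); print(x,g.round(4),'units',((g-t)/.3).round(4))
E
```

```text
tray [nan nan] [0. 0.] yaw 0.0 [790, 9425]
0.07 [nan nan] units [nan nan]
0 [nan nan] units [nan nan]
-0.07 [nan nan] units [nan nan]
```

```bash
sed -i 's/p=np.vstack(pts); r=/p=np.vstack(pts); p=p[np.isfinite(p).all(1)]; r=/' h.py
python3 - <<'E'
from h import *
T=tray2(); tray2(('wrist',)); t=bot.get_state()['tcp_pos'][:2]
for x in(.07,0,-.07): g=slot(x,-.045,T); print(x,g.round(4),'units',((g-t)/.3).round(4))
E
```

```text
tray [454.2 -65.8] [256.7 202. ] yaw 10.45 [786, 9253]
tray [455.1 -65.5] [255.7 201.9] yaw 10.61 [9266]
0.07 [ 0.5312 -0.0973] units [0.0095 0.0227]
0 [ 0.4623 -0.11  ] units [-0.2199 -0.0196]
-0.07 [ 0.3935 -0.1227] units [-0.4494 -0.0619]
```

Request:
{"method": "move_arm", "body": {
  "motion": "0.004 0.008 -0.05 0 0 0 0; 0 0 -0.05 0 0 0 0; 0 0 -0.05 0 0 0 0; 0 0 -0.05 0 0 0 0; 0 0 -0.05 0 0 0 0; 0 0 -0.05 0 0 0 0; 0 0 -0.05 0 0 0 0; 0 0 -0.05 0 0 0 0; 0 0 -0.05 0 0 0 0; 0 0 -0.05 0 0 0 0; 0 0 -0.013 0 0 0 0; 0 0 -0.013 0 0 0 0; 0 0 -0.013 0 0 0 0; 0 0 -0.013 0 0 0 0; 0 0 -0.013 0 0 0 0; 0 0 0 0 0 0 0"
}}

```text
clock: 8.08
tcp_pos: [0.5296, -0.1023, 0.0545]
ee_rot: [[-0.983, -0.181, -0.0], [-0.181, 0.983, -0.0], [0.0, -0.0, -1.0]]
wrist_force: [-0.6, 0.3, -1.6]
gripper_width: 0.605
gripper_force: 44.8
```

Request:
{"method": "move_arm", "body": {
  "motion": "0 0 -0.005 0 0 0 0; 0 0 -0.004 0 0 0 0; 0 0 -0.003 0 0 0 0; 0 0 -0.002 0 0 0 0; 0 0 0 0 0 0 0"
}}

```text
clock: 8.5
tcp_pos: [0.5303, -0.1024, 0.0517]
ee_rot: [[-0.983, -0.181, 0.002], [-0.181, 0.983, -0.0], [-0.002, -0.0, -1.0]]
wrist_force: [-1.4, 2.0, 9.3]
gripper_width: 0.602
gripper_force: 46.2
```

Contact with the tray floor. I'll release and rise.

Request:
{"method": "move_arm", "body": {
  "motion": "0 0 0.002 0 0 0 0; 0 0 0 0 0 0 0.25; 0 0 0 0 0 0 0.4; 0 0 0 0 0 0 0.6; 0 0 0 0 0 0 0.65; 0 0 0 0 0 0 0.65; 0 0 0.02 0 0 0 0.65; 0 0 0.03 0 0 0 0.65; 0 0 0.05 0 0 0 0.65; 0 0 0.08 0 0 0 0.65; 0 0 0.1 0 0 0 0.65; 0 0 0.1 0 0 0 0.65; 0 0 0.1 0 0 0 0.65; 0 0 0.1 0 0 0 0.65; 0 0 0.06 0 0 0 0.65; 0 0 0 0 0 0 0.65"
}}

```text
clock: 9.83
tcp_pos: [0.5313, -0.1027, 0.2484]
ee_rot: [[-0.983, -0.181, 0.007], [-0.181, 0.983, -0.002], [-0.007, -0.003, -1.0]]
wrist_force: [0.2, -0.3, 0.3]
gripper_width: 0.826
gripper_force: 0.0
```

Run:
```python
from h import *
im,d,P=snap('wrist'); cv2.imwrite('pics/w2.png',im); X=cloud(d,P)
p=X[(X[...,2]>.07)&(X[...,2]<.085)&(abs(X[...,0]-.53)<.06)&(abs(X[...,1]+.102)<.06)]
r=cv2.minAreaRect(p[:,:2].astype(np.float32)*1000);print(r,len(p),np.percentile(p[:,2],[50,95]))
print(bot.get_state()['tcp_pos'])
```

```text
((533.473876953125, -102.88314819335938), (56.498268127441406, 52.146236419677734), 10.513830184936523) 953 [0.07826265 0.07973204]
[ 0.53073113 -0.10254081  0.24611047]
```

View pics/w2.png

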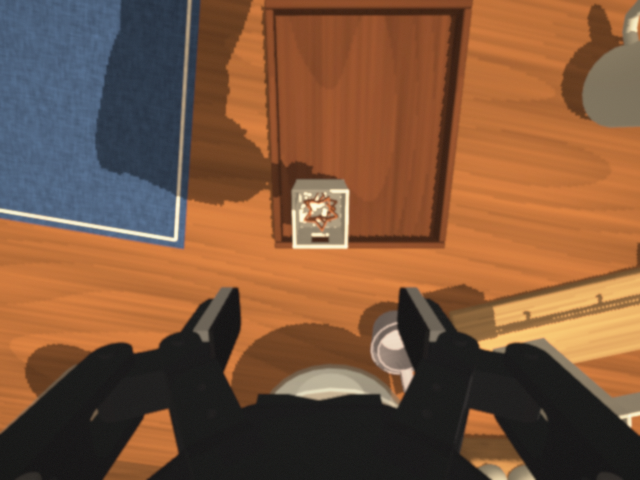

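The short caddy (320,215) stands upright in the tray at its far end. Next is the right-hand caddy with the sticks.

Request:
{"method": "move_arm", "body": {
  "motion": "0.0315 0.0646 0 0 0 0.014 0.65; 0.0315 0.0646 0 0 0 0.014 0.65; 0.0315 0.0646 0 0 0 0.014 0.65; 0.0315 0.0646 0 0 0 0.014 0.65; 0.0315 0.0646 0 0 0 0.014 0.65; 0.0315 0.0646 0 0 0 0.014 0.65; 0.0315 0.0646 0 0 0 0.014 0.65; 0.0315 0.0646 0 0 0 0.014 0.65; 0.0315 0.0646 0 0 0 0.014 0.65; 0.0315 0.0646 0 0 0 0.014 0.65; 0.0315 0.0646 0 0 0 0.014 0.65; 0.0315 0.0646 0 0 0 0.014 0.65; 0 0 0 0 0 0 0.65; 0 0 0 0 0 0 0.65"
}}

```text
clock: 11.05
tcp_pos: [0.6428, 0.131, 0.2418]
ee_rot: [[-0.901, -0.433, -0.002], [-0.433, 0.901, -0.001], [0.002, 0.0, -1.0]]
wrist_force: [-0.3, 0.1, 0.3]
gripper_width: 0.823
gripper_force: 0.0
```

Request:
{"method": "move_arm", "body": {
  "motion": "0.005 -0.003 -0.028 0 0 0 0.65; 0 0 -0.028 0 0 0 0.65; 0 0 -0.028 0 0 0 0.65; 0 0 -0.028 0 0 0 0.65; 0 0 -0.028 0 0 0 0.65; 0 0 -0.028 0 0 0 0.65; 0 0 -0.028 0 0 0 0.65; 0 0 -0.028 0 0 0 0.65; 0 0 -0.028 0 0 0 0.65; 0 0 -0.028 0 0 0 0.65; 0 0 0 0 0 0 0.5; 0 0 0 0 0 0 0.3; 0 0 0 0 0 0 0.1; 0 0 0 0 0 0 0; 0 0 0 0 0 0 0; 0 0 0 0 0 0 0; 0 0 0 0 0 0 0",
  "newtons": 40
}}

```text
clock: 12.47
tcp_pos: [0.6446, 0.1293, 0.1594]
ee_rot: [[-0.902, -0.432, 0.0], [-0.432, 0.902, -0.0], [-0.0, -0.0, -1.0]]
wrist_force: [-0.9, -0.4, -0.6]
gripper_width: 0.601
gripper_force: 44.8
```

Request:
{"method": "move_arm", "body": {
  "motion": "0 0 0.012 0 0 0 0; 0 0 0.012 0 0 0 0; 0 0 0.012 0 0 0 0; 0 0 0.012 0 0 0 0; 0 0 0.012 0 0 0 0; 0 0 0 0 0 0 0; -0.0181 -0.0086 0 0 0 0 0; -0.0181 -0.0086 0 0 0 0 0; -0.0181 -0.0086 0 0 0 0 0; -0.0181 -0.0086 0 0 0 0 0; -0.0181 -0.0086 0 0 0 0 0; -0.0181 -0.0086 0 0 0 0 0; -0.0181 -0.0086 0 0 0 0 0; -0.0181 -0.0086 0 0 0 0 0; -0.0181 -0.0086 0 0 0 0 0; -0.0181 -0.0086 0 0 0 0 0; 0 0 0.03 0 0 0 0; 0 0 0.05 0 0 0 0; 0 0 0.05 0 0 0 0; 0 0 0.03 0 0 0 0"
}}

```text
clock: 14.13
tcp_pos: [0.5909, 0.1036, 0.2274]
ee_rot: [[-0.902, -0.432, 0.002], [-0.432, 0.902, 0.0], [-0.002, -0.001, -1.0]]
wrist_force: [0.5, -0.6, -1.8]
gripper_width: 0.601
gripper_force: 44.8
```

Request:
{"method": "move_arm", "body": {
  "motion": "-0.012 -0.021 0 0 0 -0.01 0; -0.029 -0.0495 0 0 0 -0.01 0; -0.029 -0.0495 0 0 0 -0.01 0; -0.029 -0.0495 0 0 0 -0.01 0; -0.029 -0.0495 0 0 0 -0.01 0; -0.029 -0.0495 0 0 0 -0.01 0; -0.029 -0.0495 0 0 0 -0.01 0; -0.029 -0.0495 0 0 0 -0.01 0; -0.029 -0.0495 0 0 0 -0.011 0; -0.029 -0.0495 0 0 0 -0.011 0; -0.029 -0.0495 0 0 0 -0.011 0; -0.029 -0.0495 0 0 0 -0.011 0; -0.029 -0.0495 0 0 0 -0.011 0; -0.029 -0.0495 0 0 0 -0.011 0; -0.029 -0.0495 0 0 0 -0.011 0; -0.012 -0.021 0 0 0 -0.011 0; 0 0 0 0 0 0 0; 0 0 0 0 0 0 0"
}}

```text
clock: 15.63
tcp_pos: [0.4612, -0.117, 0.225]
ee_rot: [[-0.984, -0.18, 0.0], [-0.18, 0.984, 0.0], [-0.0, 0.0, -1.0]]
wrist_force: [0.8, 0.2, -1.5]
gripper_width: 0.6
gripper_force: 44.9
```

Run:
```python
from h import *
T=tray2(); t=bot.get_state()['tcp_pos'][:2]; print(t)
im,d,P=snap('top'); X=cloud(d,P); cv2.imwrite('pics/t2.png',im[200:400,280:620].repeat(2,0).repeat(2,1))
p=X[(X[...,2]>.07)&(X[...,2]<.085)&(abs(X[...,0]-.53)<.06)&(abs(X[...,1]+.102)<.06)]
print(p[:,:2].mean(0) if len(p) else 0,len(p))
im,d,P=snap('wrist'); cv2.imwrite('pics/w3.png',im)
```

```text
tray [457.1 -67.9] [262.3 209.6] yaw 9.86 [1176, 6736]
[ 0.46159794 -0.11650322]
[ 0.53237522 -0.10284259] 165
```

View pics/w3.png

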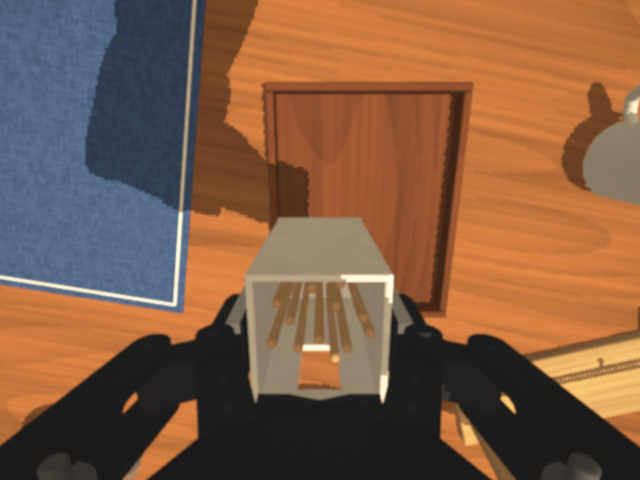

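The tray hasn't moved, and the stick caddy (320,330) is held straight. I'll lower it.

Request:
{"method": "move_arm", "body": {
  "motion": "0 0 -0.05 0 0 0 0; 0 0 -0.05 0 0 0 0; 0 0 -0.05 0 0 0 0; 0 0 -0.05 0 0 0 0; 0 0 -0.05 0 0 0 0; 0 0 -0.05 0 0 0 0; 0 0 -0.05 0 0 0 0; 0 0 -0.05 0 0 0 0; 0 0 -0.013 0 0 0 0; 0 0 -0.013 0 0 0 0; 0 0 -0.013 0 0 0 0; 0 0 -0.013 0 0 0 0; 0 0 -0.01 0 0 0 0; 0 0 0 0 0 0 0; 0 0 0 0 0 0 0"
}}

```text
clock: 17.08
tcp_pos: [0.4614, -0.117, 0.0867]
ee_rot: [[-0.983, -0.181, 0.0], [-0.181, 0.983, -0.0], [-0.0, -0.0, -1.0]]
wrist_force: [-0.6, 0.7, -1.9]
gripper_width: 0.602
gripper_force: 44.8
```

Request:
{"method": "move_arm", "body": {
  "motion": "0 0 -0.004 0 0 0 0; 0 0 -0.004 0 0 0 0; 0 0 -0.003 0 0 0 0; 0 0 0 0 0 0 0"
}}

```text
clock: 17.42
tcp_pos: [0.4612, -0.117, 0.0832]
ee_rot: [[-0.983, -0.181, -0.0], [-0.181, 0.983, -0.0], [0.0, -0.0, -1.0]]
wrist_force: [-0.3, -0.1, -1.3]
gripper_width: 0.603
gripper_force: 44.8
```

Request:
{"method": "move_arm", "body": {
  "motion": "0 0 -0.003 0 0 0 0; 0 0 -0.003 0 0 0 0; 0 0 0 0 0 0 0"
}}

```text
clock: 17.67
tcp_pos: [0.4622, -0.1168, 0.0826]
ee_rot: [[-0.983, -0.182, 0.002], [-0.182, 0.983, 0.0], [-0.002, -0.0, -1.0]]
wrist_force: [-0.9, 3.2, 11.4]
gripper_width: 0.602
gripper_force: 46.6
```

Request:
{"method": "move_arm", "body": {
  "motion": "0 0 0.003 0 0 0 0; 0 0 0 0 0 0 0.25; 0 0 0 0 0 0 0.4; 0 0 0 0 0 0 0.6; 0 0 0 0 0 0 0.65; 0 0 0 0 0 0 0.65; 0 0 0.02 0 0 0 0.65; 0 0 0.03 0 0 0 0.65; 0 0 0.05 0 0 0 0.65; 0 0 0.08 0 0 0 0.65; 0 0 0.1 0 0 0 0.65; 0 0 0.1 0 0 0 0.65; 0 0 0.1 0 0 0 0.65; 0 0 0.05 0 0 0 0.65; 0 0 0 0 0 0 0.65; 0 0 0 0 0 0 0.65"
}}

```text
clock: 19.0
tcp_pos: [0.4617, -0.1171, 0.2426]
ee_rot: [[-0.983, -0.181, 0.002], [-0.181, 0.983, -0.001], [-0.002, -0.001, -1.0]]
wrist_force: [-0.9, 0.5, -0.5]
gripper_width: 0.825
gripper_force: 0.0
```

Run:
```python
from h import *
im,d,P=snap('wrist'); X=cloud(d,P)
for lo,hi,c in((.1,.115,.462),(.07,.085,.532)):
    p=X[(X[...,2]>lo)&(X[...,2]<hi)&(abs(X[...,0]-c)<.05)&(abs(X[...,1]+.11)<.06)]
    if len(p): print(cv2.minAreaRect(p[:,:2].astype(np.float32)*1000),len(p),np.percentile(p[:,2],[50,95]))
t=bot.get_state()['tcp_pos'];print(t,((np.array([.5334,.3624])-t[:2])/.3).round(4))
```

```text
((464.87921142578125, -117.52806091308594), (56.04180145263672, 52.009681701660156), 10.562758445739746) 1328 [0.10805273 0.10966841]
((519.50341796875, -105.46476745605469), (84.9678726196289, 52.09937286376953), 10.340483665466309) 1127 [0.07813862 0.08119035]
[ 0.4611572  -0.1169571   0.24147292] [0.2408 1.5979]
```

Request:
{"method": "move_arm", "body": {
  "motion": "0.0134 0.0888 0 0 0 0.0093 0.65; 0.0134 0.0888 0 0 0 0.0093 0.65; 0.0134 0.0888 0 0 0 0.0093 0.65; 0.0134 0.0888 0 0 0 0.0093 0.65; 0.0134 0.0888 0 0 0 0.0093 0.65; 0.0134 0.0888 0 0 0 0.0093 0.65; 0.0134 0.0888 0 0 0 0.0093 0.65; 0.0134 0.0888 0 0 0 0.0093 0.65; 0.0134 0.0888 0 0 0 0.0093 0.65; 0.0134 0.0888 0 0 0 0.0093 0.65; 0.0134 0.0888 0 0 0 0.0093 0.65; 0.0134 0.0888 0 0 0 0.0093 0.65; 0.0134 0.0888 0 0 0 0.0093 0.65; 0.0134 0.0888 0 0 0 0.0093 0.65; 0.0134 0.0888 0 0 0 0.0093 0.65; 0.0134 0.0888 0 0 0 0.0093 0.65; 0.0134 0.0888 0 0 0 0.0093 0.65; 0.0134 0.0888 0 0 0 0.0093 0.65; 0 0 0 0 0 0 0.65; 0 0 0 0 0 0 0.65"
}}

```text
clock: 20.72
tcp_pos: [0.5329, 0.3633, 0.2392]
ee_rot: [[-0.902, -0.432, -0.003], [-0.432, 0.902, -0.002], [0.003, -0.001, -1.0]]
wrist_force: [-0.0, 0.6, 0.6]
gripper_width: 0.822
gripper_force: 0.0
```

Request:
{"method": "move_arm", "body": {
  "motion": "0.002 -0.003 -0.028 0 0 0 0.65; 0 0 -0.028 0 0 0 0.65; 0 0 -0.028 0 0 0 0.65; 0 0 -0.028 0 0 0 0.65; 0 0 -0.028 0 0 0 0.65; 0 0 -0.028 0 0 0 0.65; 0 0 -0.028 0 0 0 0.65; 0 0 -0.028 0 0 0 0.65; 0 0 -0.028 0 0 0 0.65; 0 0 -0.023 0 0 0 0.65; 0 0 0 0 0 0 0.5; 0 0 0 0 0 0 0.3; 0 0 0 0 0 0 0.1; 0 0 0 0 0 0 0; 0 0 0 0 0 0 0; 0 0 0 0 0 0 0; 0 0 0 0 0 0 0",
  "newtons": 40
}}

```text
clock: 22.13
tcp_pos: [0.5343, 0.3617, 0.1592]
ee_rot: [[-0.902, -0.431, 0.0], [-0.431, 0.902, 0.0], [-0.0, 0.0, -1.0]]
wrist_force: [-1.5, 0.6, 0.5]
gripper_width: 0.604
gripper_force: 44.7
```

Request:
{"method": "move_arm", "body": {
  "motion": "0 0 0.012 0 0 0 0; 0 0 0.012 0 0 0 0; 0 0 0.012 0 0 0 0; 0 0 0.012 0 0 0 0; 0 0 0.012 0 0 0 0; 0 0 0 0 0 0 0; -0.0181 -0.0086 0 0 0 0 0; -0.0181 -0.0086 0 0 0 0 0; -0.0181 -0.0086 0 0 0 0 0; -0.0181 -0.0086 0 0 0 0 0; -0.0181 -0.0086 0 0 0 0 0; -0.0181 -0.0086 0 0 0 0 0; -0.0181 -0.0086 0 0 0 0 0; -0.0181 -0.0086 0 0 0 0 0; -0.0181 -0.0086 0 0 0 0 0; -0.0181 -0.0086 0 0 0 0 0; 0 0 0.03 0 0 0 0; 0 0 0.05 0 0 0 0; 0 0 0.05 0 0 0 0; 0 0 0.03 0 0 0 0"
}}

```text
clock: 23.8
tcp_pos: [0.4805, 0.3362, 0.2271]
ee_rot: [[-0.902, -0.431, 0.002], [-0.431, 0.902, 0.001], [-0.002, 0.0, -1.0]]
wrist_force: [0.4, 0.4, -1.3]
gripper_width: 0.601
gripper_force: 44.6
```

Request:
{"method": "move_arm", "body": {
  "motion": "-0.0148 -0.03 0 0 0 -0.0084 0; -0.0148 -0.055 0 0 0 -0.0084 0; -0.0148 -0.0865 0 0 0 -0.0084 0; -0.0148 -0.0865 0 0 0 -0.0084 0; -0.0148 -0.0865 0 0 0 -0.0084 0; -0.0148 -0.0865 0 0 0 -0.0084 0; -0.0148 -0.0865 0 0 0 -0.0084 0; -0.0148 -0.0865 0 0 0 -0.0084 0; -0.0148 -0.0865 0 0 0 -0.0084 0; -0.0148 -0.0865 0 0 0 -0.0084 0; -0.0148 -0.0865 0 0 0 -0.0084 0; -0.0148 -0.0865 0 0 0 -0.0084 0; -0.0148 -0.0865 0 0 0 -0.0084 0; -0.0148 -0.0865 0 0 0 -0.0084 0; -0.0148 -0.0865 0 0 0 -0.0084 0; -0.0148 -0.0865 0 0 0 -0.0084 0; -0.0148 -0.0865 0 0 0 -0.0084 0; -0.0148 -0.0865 0 0 0 -0.0084 0; -0.0148 -0.055 0 0 0 -0.0084 0; -0.0148 -0.03 0 0 0 -0.0084 0"
}}

```text
clock: 25.47
tcp_pos: [0.39, -0.1321, 0.2244]
ee_rot: [[-0.984, -0.177, -0.001], [-0.177, 0.984, -0.0], [0.001, -0.0, -1.0]]
wrist_force: [0.6, -0.4, -1.5]
gripper_width: 0.602
gripper_force: 44.6
```

Request:
{"method": "move_arm", "body": {
  "motion": "0 0 0 0 0 0 0; 0 0 0 0 0 0 0"
}}

```text
clock: 25.63
tcp_pos: [0.3905, -0.1303, 0.2246]
ee_rot: [[-0.984, -0.179, -0.0], [-0.179, 0.984, 0.0], [0.0, 0.0, -1.0]]
wrist_force: [-1.2, -0.3, -2.2]
gripper_width: 0.604
gripper_force: 44.6
```

Run:
```python
from h import *
print(bot.get_state()['tcp_pos'])
im,d,P=snap('wrist'); cv2.imwrite('pics/w4.png',im)
im,d,P=snap('side'); cv2.imwrite('pics/s4.png',im[150:430,180:540].repeat(2,0).repeat(2,1))
X=cloud(d,P)
for lo,hi,c in((.1,.115,.464),(.07,.085,.532)):
    p=X[(X[...,2]>lo)&(X[...,2]<hi)&(abs(X[...,0]-c)<.04)&(abs(X[...,1]+.11)<.06)]
    if len(p): print(cv2.minAreaRect(p[:,:2].astype(np.float32)*1000),len(p))
```

```text
[ 0.390537   -0.13026721  0.22462539]
((464.3017883300781, -125.57589721679688), (60.19639587402344, 35.194950103759766), 10.519381523132324) 141
((523.9140014648438, -104.28618621826172), (75.13915252685547, 52.47519302368164), 12.006951332092285) 156
```

View pics/s4.png

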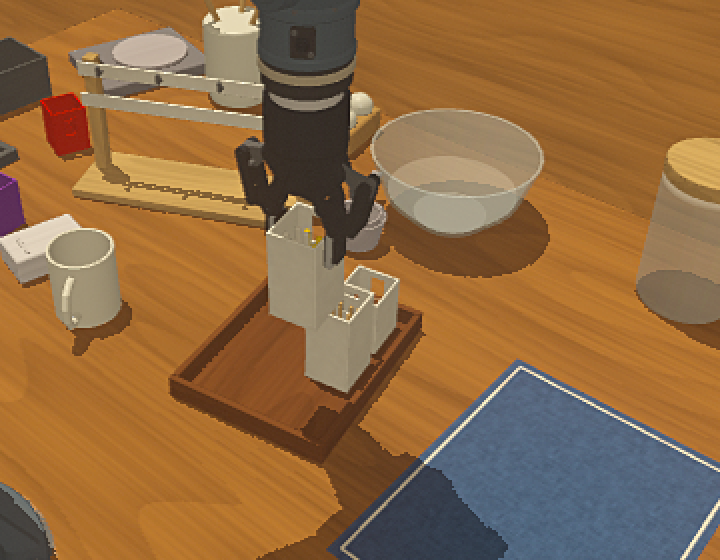

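The side view shows both placed caddies upright at (340,340) and (372,300), with the third above the free near end. The tray hasn't moved. I'll lower it.

Request:
{"method": "move_arm", "body": {
  "motion": "0.002 0 -0.05 0 0 -0.002 0; 0.002 0 -0.05 0 0 0 0; 0 0 -0.05 0 0 0 0; 0 0 -0.05 0 0 0 0; 0 0 -0.05 0 0 0 0; 0 0 -0.05 0 0 0 0; 0 0 -0.05 0 0 0 0; 0 0 -0.05 0 0 0 0; 0 0 -0.013 0 0 0 0; 0 0 -0.013 0 0 0 0; 0 0 -0.013 0 0 0 0; 0 0 -0.013 0 0 0 0; 0 0 -0.012 0 0 0 0; 0 0 0 0 0 0 0; 0 0 0 0 0 0 0"
}}

```text
clock: 26.98
tcp_pos: [0.3924, -0.1304, 0.0858]
ee_rot: [[-0.984, -0.177, 0.0], [-0.177, 0.984, -0.0], [-0.0, -0.0, -1.0]]
wrist_force: [0.1, -0.2, -1.8]
gripper_width: 0.599
gripper_force: 44.5
```

Request:
{"method": "move_arm", "body": {
  "motion": "0 0 -0.004 0 0 0 0; 0 0 -0.003 0 0 0 0; 0 0 -0.003 0 0 0 0; 0 0 0 0 0 0 0"
}}

```text
clock: 27.32
tcp_pos: [0.3926, -0.1305, 0.0829]
ee_rot: [[-0.984, -0.177, 0.001], [-0.177, 0.984, -0.0], [-0.0, -0.0, -1.0]]
wrist_force: [0.1, 0.1, 2.5]
gripper_width: 0.602
gripper_force: 45.1
```

Request:
{"method": "move_arm", "body": {
  "motion": "0 0 -0.001 0 0 0 0; 0 0 0 0 0 0 0.25; 0 0 0 0 0 0 0.4; 0 0 0 0 0 0 0.6; 0 0 0 0 0 0 0.65; 0 0 0 0 0 0 0.65; 0 0 0.02 0 0 0 0.65; 0 0 0.03 0 0 0 0.65; 0 0 0.05 0 0 0 0.65; 0 0 0.08 0 0 0 0.65; 0 0 0.1 0 0 0 0.65; 0 0 0.1 0 0 0 0.65; 0 0 0.1 0 0 0 0.65; 0 0.05 0.05 0 0 0 0; 0.035 0.1 0 0 0 0 0; 0.035 0.1 0 0 0 0 -0.3; 0.035 0.1 0 0 0 0 -0.3; 0.035 0.1 0 0 0 0 -0.3; 0 0.04 0 0 0 0 -0.3; 0 0 0 0 0 0 -0.3"
}}

```text
clock: 28.98
tcp_pos: [0.4346, 0.0189, 0.2417]
ee_rot: [[-0.984, -0.181, 0.0], [-0.181, 0.984, 0.0], [-0.0, 0.0, -1.0]]
wrist_force: [-0.4, -0.2, 0.5]
gripper_width: 0.35
gripper_force: 0.0
```

```bash
cat > m.py <<'E'
from h import *
im,d,P=snap('wrist'); X=cloud(d,P); cv2.imwrite('pics/w5.png',im)
for lo,hi,c in((.1,.115,.393),(.1,.115,.464),(.07,.085,.534)):
    p=X[(X[...,2]>lo)&(X[...,2]<hi)&(abs(X[...,0]-c)<.034)&(abs(X[...,1]+.11)<.06)]
    if len(p): r=cv2.minAreaRect(p[:,:2].astype(np.float32)*1000); print(np.round(r[0],1),np.round(r[1],1),r[2],len(p))
im,d,P=snap('top'); X=cloud(d,P); cv2.imwrite('pics/t5.png',im)
tray2(('top',))
print(bot.get_state()['tcp_pos'])
E
python3 m.py
```

```text
[ 396.9 -130.8] [56.  53.9] 10.390527725219727 1899
[ 465.1 -117.1] [56.8 52.8] 10.453471183776855 1859
[ 533.2 -102.6] [57.2 52.7] 10.068707466125488 1213
tray [449.4 -79. ] [242.2 192.8] yaw 10.64 [552]
[0.43410449 0.01627679 0.24155806]
```

View pics/w5.png

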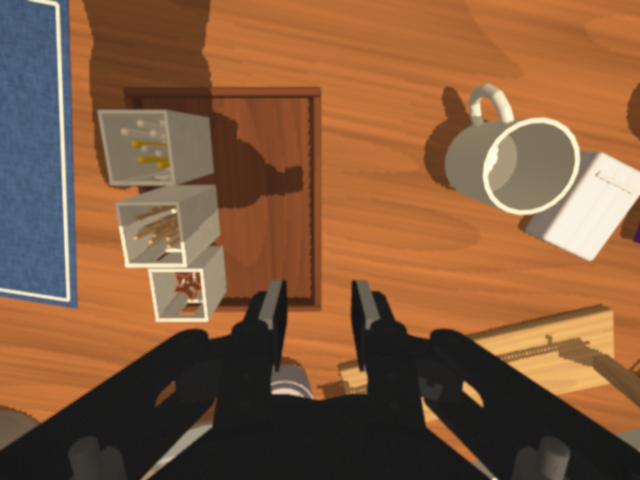

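All three caddies stand upright in the tray, at (140,150), (150,235) and (180,295). I'll check the near (+y) rim line (right rim at column 315), then grip the rim.

Run:
```python
from h import *
im,d,P=snap('wrist'); X=cloud(d,P)
a=np.radians(10.41); c=np.array([.4519,-.0729]); ex=np.array([np.cos(a),np.sin(a)]); ey=np.array([-ex[1],ex[0]])
q=X[...,:2]-c; x=q@ex; y=q@ey
for lo,hi in((-.09,-.05),(-.05,0),(0,.04)):
    m=(X[...,2]>.022)&(X[...,2]<.034)&(x>lo)&(x<hi)&(y>.06)&(y<.12)
    print(m.sum(),np.percentile(y[m],[3,50,97]).round(4),np.median(X[...,2][m]).round(4))
m=(X[...,2]>.022)&(X[...,2]<.034)&(abs(y)<.08)&(x<-.09)&(y>0); print('near x edge',np.percentile(x[m],[3,50,97]).round(4))
```

```text
332 [0.0874 0.0909 0.0944] 0.0286
390 [0.0871 0.0913 0.0945] 0.0284
285 [0.0869 0.0912 0.0945] 0.0284
near x edge [-0.1182 -0.1145 -0.1111]
```

Request:
{"method": "move_arm", "body": {
  "motion": "0 0 -0.06 0 0 0 -0.3; 0 0 -0.06 0 0 0 -0.3; 0 0 -0.06 0 0 0 -0.3; 0 0 -0.06 0 0 0 -0.3; 0 0 -0.06 0 0 0 -0.3; 0 0 -0.06 0 0 0 -0.3; 0 0 -0.06 0 0 0 -0.3; 0 0 -0.06 0 0 0 -0.3; 0 0 -0.06 0 0 0 -0.3; 0 0 -0.06 0 0 0 -0.3; 0 0 -0.02 0 0 0 -0.3; 0 0 -0.02 0 0 0 -0.3; 0 0 -0.02 0 0 0 -0.3; 0 0 -0.02 0 0 0 -0.3; 0 0 -0.02 0 0 0 -0.3; 0 0 -0.02 0 0 0 -0.3; 0 0 0 0 0 0 -0.3; 0 0 0 0 0 0 -0.3"
}}

```text
clock: 30.68
tcp_pos: [0.4342, 0.0167, 0.0252]
ee_rot: [[-0.984, -0.177, -0.001], [-0.177, 0.984, -0.0], [0.001, -0.0, -1.0]]
wrist_force: [-0.4, 0.3, -0.6]
gripper_width: 0.352
gripper_force: 0.0
```

Request:
{"method": "move_arm", "body": {
  "motion": "0 0 0 0 0 0 -0.5; 0 0 0 0 0 0 -0.6; 0 0 0 0 0 0 -0.7; 0 0 0 0 0 0 -0.8; 0 0 0 0 0 0 -0.9; 0 0 0 0 0 0 -1; 0 0 0 0 0 0 -1; 0 0 0 0 0 0 -1",
  "newtons": 40
}}

```text
clock: 31.35
tcp_pos: [0.4345, 0.0171, 0.0257]
ee_rot: [[-0.984, -0.178, 0.0], [-0.178, 0.984, 0.001], [-0.001, 0.001, -1.0]]
wrist_force: [-2.2, 3.7, 4.9]
gripper_width: 0.079
gripper_force: 40.3
```

Rim gripped. Now I'll slide slowly.

Request:
{"method": "move_arm", "body": {
  "motion": "0.0006 -0.005 0 0 0 -0.001 -1; 0.0006 -0.01 0 0 0 -0.002 -1; 0.0006 -0.015 0 0 0 -0.002 -1; 0.0006 -0.02 0 0 0 -0.002 -1; 0.0006 -0.02 0 0 0 -0.002 -1; 0.0006 -0.02 0 0 0 -0.002 -1; 0.0006 -0.02 0 0 0 -0.002 -1; 0.0006 -0.02 0 0 0 -0.002 -1; 0.0006 -0.02 0 0 0 -0.002 -1; 0.0006 -0.02 0 0 0 -0.002 -1; 0.0006 -0.02 0 0 0 -0.002 -1; 0.0006 -0.02 0 0 0 -0.002 -1; 0.0006 -0.02 0 0 0 -0.002 -1; 0.0006 -0.02 0 0 0 -0.002 -1; 0.0006 -0.02 0 0 0 -0.002 -1; 0.0006 -0.02 0 0 0 -0.002 -1; 0.0006 -0.02 0 0 0 -0.002 -1; 0.0006 -0.015 0 0 0 -0.002 -1; 0.0006 -0.01 0 0 0 -0.002 -1; 0.0006 -0.005 0 0 0 -0.002 -1"
}}

```text
clock: 33.02
tcp_pos: [0.4383, -0.0846, 0.0257]
ee_rot: [[-0.993, -0.117, 0.001], [-0.117, 0.993, 0.002], [-0.001, 0.002, -1.0]]
wrist_force: [0.1, 8.4, 6.4]
gripper_width: 0.081
gripper_force: 40.4
```

Run:
```python
from h import *
im,d,P=snap('side'); cv2.imwrite('pics/s6.png',im[150:450,220:620].repeat(2,0).repeat(2,1))
print(bot.get_state()['ee_rot'])
```

```text
[[-9.93111655e-01 -1.17167590e-01  9.98383974e-04]
 [-1.17165361e-01  9.93110290e-01  2.05691698e-03]
 [-1.23250940e-03  1.92577221e-03 -9.99997386e-01]]
```

View pics/s6.png

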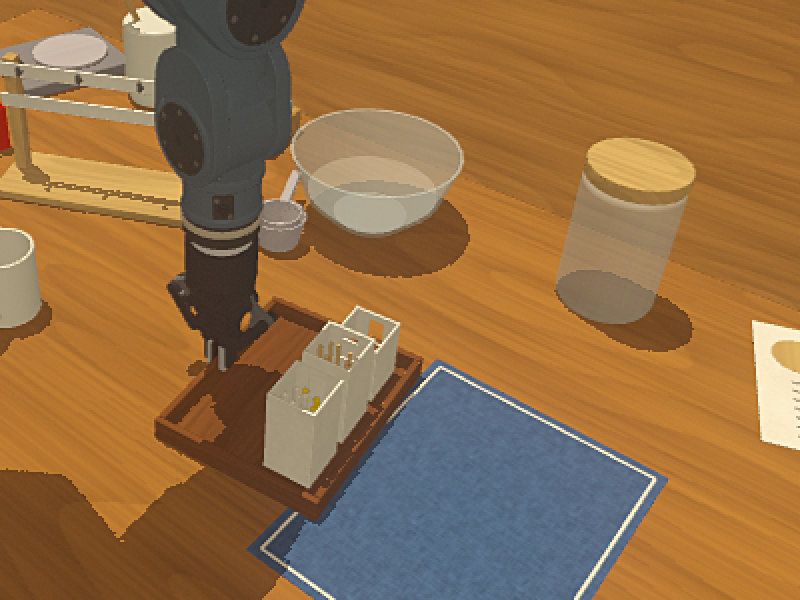

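The tray slides flat with all three caddies upright at (300,420), (335,380) and (370,345), and the rim is held at (215,350). Carrying on.

Request:
{"method": "move_arm", "body": {
  "motion": "0.0006 -0.005 0 0 0 -0.0018 -1; 0.0006 -0.01 0 0 0 -0.0018 -1; 0.0006 -0.015 0 0 0 -0.0018 -1; 0.0006 -0.02 0 0 0 -0.0018 -1; 0.0006 -0.02 0 0 0 -0.0018 -1; 0.0006 -0.02 0 0 0 -0.0018 -1; 0.0006 -0.02 0 0 0 -0.0018 -1; 0.0006 -0.02 0 0 0 -0.0018 -1; 0.0006 -0.02 0 0 0 -0.0018 -1; 0.0006 -0.02 0 0 0 -0.0018 -1; 0.0006 -0.02 0 0 0 -0.0018 -1; 0.0006 -0.02 0 0 0 -0.0018 -1; 0.0006 -0.02 0 0 0 -0.0018 -1; 0.0006 -0.02 0 0 0 -0.0018 -1; 0.0006 -0.02 0 0 0 -0.0018 -1; 0.0006 -0.02 0 0 0 -0.0018 -1; 0.0006 -0.02 0 0 0 -0.0018 -1; 0.0006 -0.02 0 0 0 -0.0018 -1; 0.0006 -0.02 0 0 0 -0.0018 -1; 0.0006 -0.02 0 0 0 -0.0018 -1"
}}

```text
clock: 34.73
tcp_pos: [0.4417, -0.1952, 0.0257]
ee_rot: [[-0.998, -0.062, 0.001], [-0.062, 0.998, 0.003], [-0.001, 0.003, -1.0]]
wrist_force: [0.2, 9.1, 8.6]
gripper_width: 0.082
gripper_force: 40.6
```

Request:
{"method": "move_arm", "body": {
  "motion": "0.0006 -0.02 0 0 0 -0.0018 -1; 0.0006 -0.02 0 0 0 -0.0018 -1; 0.0006 -0.02 0 0 0 -0.0018 -1; 0.0006 -0.02 0 0 0 -0.0018 -1; 0.0006 -0.02 0 0 0 -0.0018 -1; 0.0006 -0.02 0 0 0 -0.0018 -1; 0.0006 -0.02 0 0 0 -0.0018 -1; 0.0006 -0.02 0 0 0 -0.0018 -1; 0.0006 -0.02 0 0 0 -0.0018 -1; 0.0006 -0.02 0 0 0 -0.0018 -1; 0.0006 -0.02 0 0 0 -0.0018 -1; 0.0006 -0.02 0 0 0 -0.0018 -1; 0.0006 -0.02 0 0 0 -0.0018 -1; 0.0006 -0.02 0 0 0 -0.0018 -1; 0.0006 -0.018 0 0 0 -0.0018 -1; 0.0006 -0.012 0 0 0 -0.0018 -1; 0.0006 -0.01 0 0 0 -0.0018 -1; 0.0006 -0.005 0 0 0 -0.0018 -1; 0 0 0 0 0 0 -1; 0 0 0 0 0 0 -1"
}}

```text
clock: 36.4
tcp_pos: [0.4448, -0.2926, 0.0258]
ee_rot: [[-1.0, -0.011, 0.0], [-0.011, 1.0, 0.002], [-0.0, 0.002, -1.0]]
wrist_force: [0.1, 7.8, 8.6]
gripper_width: 0.081
gripper_force: 40.6
```

```bash
cat > f.py <<'E'
from h import *
im,d,P=snap('top'); X=cloud(d,P); cv2.imwrite('pics/tf%d.png'%int(bot.get_state()['clock']*10),im[190:390,300:640].repeat(2,0).repeat(2,1))
q=X-np.array([.4472,-.3841,0]); a=np.radians(.76); x=q[...,0]*np.cos(a)+q[...,1]*np.sin(a); y=-q[...,0]*np.sin(a)+q[...,1]*np.cos(a)
z=X[...,2]; m=(z>.018)&(z<.033)
# rim edges in the mat frame: median y of side rims in two x bands, median x of end rims
for nm,s,(k,w) in (('+y',abs(x)<.11,(y,.095)),('-y',abs(x)<.11,(y,-.095)),('+x',abs(y)<.085,(x,.12)),('-x',abs(y)<.085,(x,-.12))):
    o=x if k is y else y
    mm=m&s&(abs(k-w)<.02)
    if mm.sum()>20:
        f=np.polyfit(o[mm],k[mm],1); print(nm,mm.sum(),'mid',np.median(k[mm]).round(4),'ideal',w-np.sign(w)*.004,'slope deg',np.degrees(f[0]).round(2))
print(bot.get_state()['tcp_pos'],bot.get_state()['wrist_force'])
E
python3 f.py
```

```text
+y 349 mid 0.0922 ideal 0.091 slope deg 0.29
+x 246 mid 0.115 ideal 0.11599999999999999 slope deg -0.26
-x 30 mid -0.1154 ideal -0.11599999999999999 slope deg -5.77
[ 0.44480451 -0.29265099  0.02575992] [-0.20599298  7.980511    7.72918919]
```

Within about 1 mm and 0.3° of the target. I'll open, rise and back off.

Request:
{"method": "move_arm", "body": {
  "motion": "0 0 0 0 0 0 -0.8; 0 0 0 0 0 0 -0.6; 0 0 0 0 0 0 -0.4; 0 0 0 0 0 0 -0.3; 0 0 0 0 0 0 -0.3; 0 0 0.02 0 0 0 -0.3; 0 0 0.03 0 0 0 -0.3; 0 0 0.05 0 0 0 -0.3; 0 0 0.08 0 0 0 -0.3; 0 0 0.1 0 0 0 -0.3; 0 0 0.1 0 0 0 -0.3; 0 0 0.1 0 0 0 -0.3; 0 0 0.1 0 0 0 -0.3; 0 0 0.1 0 0 0 -0.3; 0 0.08 0 0 0 0 -0.3; 0 0.1 0 0 0 0 -0.3; 0 0.1 0 0 0 0 -0.3; 0 0.1 0 0 0 0 -0.3; 0 0.1 0 0 0 0 -0.3; 0 0.08 0 0 0 0 -0.3"
}}

```text
clock: 38.12
tcp_pos: [0.4444, -0.1242, 0.2305]
ee_rot: [[-1.0, -0.01, 0.001], [-0.01, 1.0, -0.0], [-0.001, -0.0, -1.0]]
wrist_force: [0.4, -0.7, 0.3]
gripper_width: 0.355
gripper_force: 0.0
```

```bash
python3 f.py; mv pics/tf*.png pics/ 2>/dev/null; ls -t pics | head -1 | xargs -I{} cp pics/{} pics/final.png
python3 - <<'E'
from h import *
z=np.load('top0.npz'); im=z['im']; X=z['X']
# mat outer extents incl. border from the first picture: blue outer strip
h=cv2.cvtColor(im,cv2.COLOR_BGR2HSV); b=((h[...,0]>95)&(h[...,0]<125)&(h[...,1]>60)); b[:, :455]=0; b[:200]=0; b[380:]=0
p=X[b]; p=p[np.isfinite(p).all(1)&(p[:,2]<.02)]; r=cv2.minAreaRect(p[:,:2].astype(np.float32)*1000); print('mat outer',r)
E
```

```text
-y 141 mid -0.0907 ideal -0.091 slope deg -0.44
+x 130 mid 0.1159 ideal 0.11599999999999999 slope deg 1.74
-x 116 mid -0.1161 ideal -0.11599999999999999 slope deg 0.54
[ 0.44404967 -0.12145354  0.23050456] [-0.94379168  2.09096545  0.27200958]
mat outer ((447.5579833984375, -382.6252136230469), (334.74456787109375, 253.3190155029297), 0.15416719019412994)
```

View pics/final.png

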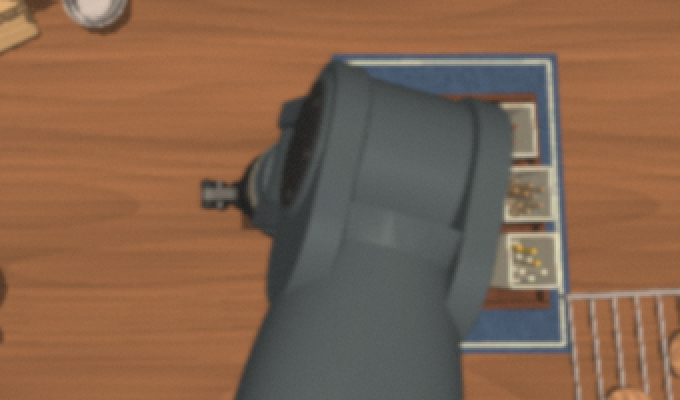

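The top view shows the tray inside the mat border, with the three caddies upright at (517,130), (528,193) and (534,260). The arm is clear of everything, so I'm handing in.

```bash
python3 -c "
from h import *
print(sign_off())"
```

```text
the job is handed in; nothing more can be done
None
```

I stood the three caddies that were hanging on the stand (candles, cookie cutters and cake-pop sticks) upright in the tray. I then slid the tray to within about 2 mm of the blue mat's centre, its long side within about half a degree of the mat's, and handed the job in at about 38 s.

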